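# Walk the torch onto its strip on the hall console

## Task

The power may go tonight, so walk the long aluminium torch (not the short pocket one) onto the cork strip where a hand will find it in the dark. Leave its tail where it is and swing its lamp head round onto the strip and pause there a moment; then keep the head on the strip and swing the tail round until the whole torch lies lengthwise on the strip, and let go. Do not pick it up: at least one of its ends rests on the console all the time.

Things in the scene. Friction and masses are not known exactly. Their poses are not given: they have to be found in the camera images.
- torch: Long aluminium torch lying on two six-sided collars (flat down, does not roll): 240 mm long, 0.2-0.35 kg. Origin: underside, mid-length; y from tail to head, z up. Round barrel 28 mm thick, axis 20 mm up, from y -90 to +65 mm; grip it anywhere, middle included. Starts beyond the strip, parallel within 0.25 rad, head to the strip's +y. Clear ground to the strip and 45 mm round; other things lower than 65 mm.
- torch_head (a point): Centre of the torch's head end face (glass lens), 20 mm up, 120 mm from the torch's middle. The head collar is the long one: 55 mm long, 40 mm across flats, 46 mm across corners.
- torch_tail (a point): Centre of the torch's tail end face, 20 mm up, 120 mm from the torch's middle. The tail collar is the short one: 30 mm long, 40 mm across flats, 46 mm across corners.
- strip: Pale cork strip stuck on the dark console: 460 mm long, 80 mm wide, under 1 mm thick (no step to slide over), fixed. Origin: its centre. y runs along it (to the robot's left, within 0.2 rad), x across it, away from the robot. When the head has swung onto its centre line about the resting tail, the torch then fits on it with the tail on the -y side of the head.
Things that resemble listed ones, but are neither listed nor needed, are in the scene too. Of the things that look like the torch, the larger one is meant.

How it is judged:
By the outcome, as a careful person would: the job done as asked, in the order asked, and still so for the second after the job is handed in, with the robot touching nothing.
It also fails if it takes over 40 s, if anything falls off the work surface, if the arm or the gripper's body presses on something with over 40 N, if the wrist force passes 120 N, or if a joint passes its speed limit or range.

## Robot

A 6-joint arm with a two-finger parallel gripper is mounted at the origin on the work surface. World frame = base frame: x ahead of the robot, y to its left, z up, the work surface at z = 0. Lengths are in mm, angles in rad, forces in N, time in s.
With the tool pointing down it reaches from about 400 to 925 mm from the base axis. Payload 12.5 kg.
Tool frame: the origin (TCP) lies midway between the tips of the shut fingers; the grasp point (between the pads) lies 19 mm behind it; z points along the fingers, y is the direction in which the jaws open and shut (so a half turn about z gives the same grasp; the last joint's range is limited). The gripper opens to 95 mm and grips with 3 to 60 N. Pads are 20 mm wide; open, the fingers measure 119 mm over their backs; the gripper's body (75 mm by 180 mm) begins 59 mm behind the grasp point.
Start: joints at [0.995, 0.491, 1.559, -0, 1.092, -0.106], TCP at [282.93, 557.313, 214.661] pointing down, gripper open.
Joint ranges: [-3.1, 3.1], [-0.84, 2.19], [0.05, 2.79], [-1.13, 4.28], [0.06, 2.93], [-2.69, 2.69]. Speed limits (rad/s): [2.22, 2.22, 2.79, 3.14, 3.14, 3.14].

## Interface

Orientations are given as [roll, pitch, yaw] about the fixed x, y, z axes, in that order (R = Rz(yaw) Ry(pitch) Rx(roll)).
In Python, from cell import env gives the robot as it stands.
- The arm moves only by the tool drive_tool, never from a script. Its argument "increments" is a list of rows, each a list of 2 entries, a list of its own where there are three numbers: the shift along the tool's x, y, z as a fraction of full scale, then the turn, a rotation vector about the tool's x, y, z as a fraction of full scale. In form: [[[x, y, z], [ax, ay, az]], ...]. A call has 1 to 5 rows; each row shifts and turns the commanded pose from where the row before left it, along the tool's axes as they then stand; what a row does not reach is not made up. Full scale, the value 1, is 30 mm for a shift and 0.08 rad for a turn. A row lasts 1/12 s, in which the tool goes at most 41.7 mm and 7.16 degrees, less where a joint would pass 70% of its speed; a pose out of reach is approached as far as the arm can. A call with a number of a shift or a turn outside -1 to 1 is refused whole. A call with a gripper value outside its range is refused whole. "jaw" is the opening, from -1 (shut) to 1 (fully open), so that 0 is half open, set as the call begins (left out, the last holds). The fingers move at their own pace and stop on an object; the grip force is fixed at half the most. Time passes only in rows, so rows that do not move let the fingers close. It gives the time, the measured TCP pose, the force and the opening at its end, in the units of the state.
- env.state(): the state, without advancing time (a new reading comes with each control period).
- env.read_camera(name): name is "side" or "top" or "wrist"; returns a dict with "pixels" (384x512x3 uint8, blue, green, red), "vertical_fov" (degrees; the focal length in pixels is half the picture's height over the tangent of half this angle, whatever the lens; pixels are square), "cx", "cy" (the principal point, pixels), "world_to_cam" (4x4, takes a point from world to camera coordinates). Camera axes: x right, y down, z forward; pixel columns grow to the right and rows downward; lengths in mm; the calibration is good to about 2 mm. The wrist camera is an equidistant fisheye: a pixel r from the principal point sees the ray r / f radians off the axis. A picture is of the moment at which its call begins. There is no depth.
- env.job_done(): hands the job in, once; it reports no verdict.
Trained networks look in a picture, given as the dict that the camera call returned (one of the last four; its "shot" number tells which), for a name from the list of things; names that differ only in an ending like _2 or _b are one class to them, and where a whole thing is asked for, a point or a joint stands for the part that bears it (a point fixed in the world has none). Each returns a list of dicts, best first, with "score" (0 to 1); they miss things now and then, are a little off and sometimes report something else, mostly with a low value. They report only what shows in the picture. A call takes as long as a camera call. They do not tell look-alikes from the thing itself.
- env.boxes_of(target, picture): "point" ([x, y, z] in mm, in world coordinates, good to about 4 mm: the middle of the surface that is visible of it).
- env.tip_of(target, picture): "point" ([x, y, z] in mm, in world coordinates, good to about 4 mm: a listed point, or the origin of a listed thing).
The state is a dict: "t": time; "joints": joint angles; "qvel": joint speeds; "tau": joint torques, N m; "eef_pos": TCP position; "tcp_rot": TCP orientation; "ft_force": force on the tool from outside, world axes, zero at the start; "moment": the same for the moment, N m; "opening": opening from 0.0 (shut) to 1.0 (fully open).
Only numpy, scipy, OpenCV 4.12 (cv2) and the standard library are available. Lean on these libraries where they do the work, as an engineer would, in place of code of your own. Each camera call takes 0.05 s, during which the arm holds its last target.

## Working session

There is one attempt and no reset: what is moved stays moved. The work goes in short steps, Python scripts to look and compute and a tool call to move; the robot and the scene stay as the last step left them, time stands still between calls to the robot, and variables do not carry over. Pictures are saved under pics/ and viewed, and the job is handed in when it is done.

Besides the shell and the picture viewer there is one more tool, called after "Emit:" by a JSON object that holds its "api" and its "payload", one argument or row to a line. drive_tool: Moves the arm, as the interface text tells. Its arguments: {"type":"object","properties":{"increments":{"type":"array","items":{"type":"array"}},"jaw":{"type":"number"}},"required":["increments"]}

```bash
mkdir -p pics; ls
python3 - <<'E'
from cell import env
import cv2
s=env.state();print(s['t'],s['eef_pos'],s['tcp_rot'],s['opening'])
for n in ("top","side"):
    p=env.read_camera(n);cv2.imwrite(f'pics/{n}0.png',p['pixels'])
    for t in("torch","torch_head","torch_tail","strip"):
        print(n,t,[(round(d['score'],2),[round(float(v)) for v in d['point']]) for d in env.tip_of(t,p)][:4])
    import numpy as np
    np.savez(f'{n}.npz',W=p['world_to_cam'],f=p['vertical_fov'],cx=p['cx'],cy=p['cy'])
print(env.state()['t'])
E
```

```text
pics
0.0 [282.77683162 557.09220178 214.03593608] [-3.14045048e+00 -1.04657898e-04  2.67179879e+00] 1.0040722816131744
top torch [(0.65, [613, 84, -6])]
top torch_head [(0.86, [591, 203, 20]), (0.56, [714, 426, 13])]
top torch_tail [(0.92, [584, 296, 17]), (0.63, [631, -37, 17])]
top strip []
side torch [(0.86, [652, 361, 3]), (0.65, [609, 81, -1])]
side torch_head [(0.93, [718, 423, 12]), (0.64, [594, 197, 18])]
side torch_tail [(0.82, [629, -33, 19])]
side strip [(0.87, [461, 26, -1])]
0.5
```

View pics/top0.png

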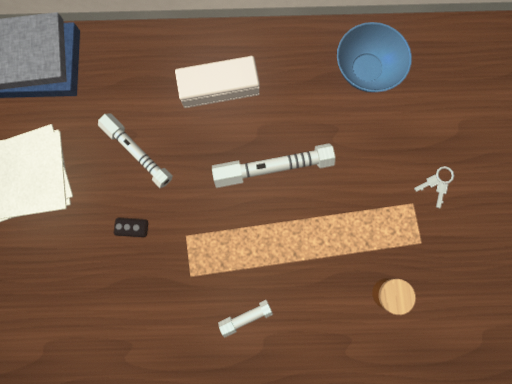

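View pics/side0.png

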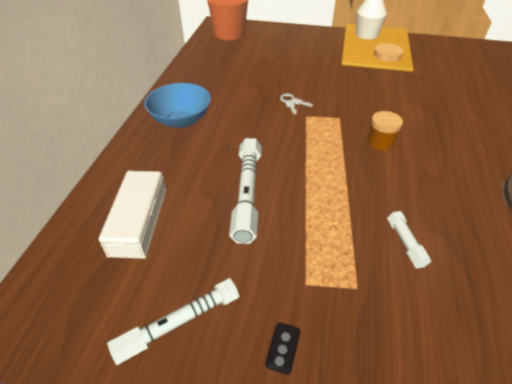

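Candidates in the top picture are A at (273,165), about 243 mm; B at (135,150), about 184 mm; and C at (245,318), a small bar. A fits best: it is the larger one, lies beyond the strip nearly parallel to it, and has its head to +y. I'll confirm with a crop and measure the strip.

```bash
cat > h.py <<'E'
import numpy as np,cv2
def ray(p,uv,z):
    W=np.array(p['world_to_cam']);R=W[:3,:3];t=W[:3,3]
    f=192/np.tan(np.radians(p['vertical_fov'])/2)
    d=R.T@np.array([(uv[0]-p['cx'])/f,(uv[1]-p['cy'])/f,1]);c=-R.T@t
    return c+d*(z-c[2])/d[2]
def px(p,X):
    W=np.array(p['world_to_cam']);c=W[:3,:3]@np.array(X)+W[:3,3]
    f=192/np.tan(np.radians(p['vertical_fov'])/2)
    return np.array([p['cx']+f*c[0]/c[2],p['cy']+f*c[1]/c[2]])
E
python3 - <<'E'
from h import *; from cell import env
p=env.read_camera('top');im=p['pixels']
hsv=cv2.cvtColor(im,cv2.COLOR_BGR2HSV)
m=cv2.inRange(hsv,(8,90,130),(25,255,255)); m[:200]=0;m[280:]=0
m=cv2.morphologyEx(m,cv2.MORPH_CLOSE,np.ones((7,7)))
c=max(cv2.findContours(m,0,2)[0],key=cv2.contourArea);b=cv2.boxPoints(cv2.minAreaRect(c))
B=np.array([ray(p,x,0) for x in b]);print(b,B.round())
print('centre',B.mean(0).round(1))
for i in range(4):
    d=B[(i+1)%4]-B[i];print(np.linalg.norm(d),np.arctan2(d[1],d[0]))
def pc(d): return [(round(x['score'],2),np.round(x['point'],0)) for x in d]
# torch light mask
w=cv2.inRange(hsv,(0,0,120),(179,70,255));k=np.zeros_like(w);k[140:190,208:340]=w[140:190,208:340]
pts=np.column_stack(np.nonzero(k))[:,::-1].astype(np.float32)
r=cv2.minAreaRect(pts);print(r)
for t in("torch_head","torch_tail"): print(t,pc(env.tip_of(t,p)))
for X in([591,203,20],[631,-37,20],[594,197,18],[629,-33,19]):print(X,px(p,X).round(1))
cv2.imwrite('pics/crop.png',cv2.resize(im[130:285,180:430],None,fx=3,fy=3,interpolation=cv2.INTER_CUBIC))
E
```

```text
[[183.86006 235.02005]
 [415.42004 201.94003]
 [421.42004 243.94003]
 [189.86005 277.02005]] [[ 478.  262.    0.]
 [ 532. -205.    0.]
 [ 448. -209.    0.]
 [ 396.  250.    0.]]
centre [463.5  24.5   0. ]
469.53921591186804 -1.455312853128995
84.17285545141064 -3.0919157688911114
461.54912314649965 1.683863987501623
82.91204299479334 0.14511327729377377
((273.409423828125, 165.01698303222656), (23.158926010131836, 124.39476013183594), 79.3803482055664)
torch_head [(0.92, array([591., 201.,  22.])), (0.68, array([716., 424.,  12.])), (0.5, array([617.,  87.,   2.]))]
torch_tail [(0.79, array([583., 300.,  15.])), (0.68, array([628., -36.,  14.]))]
[591, 203, 20] [211.8 176.6]
[631, -37, 20] [331.4 153.9]
[594, 197, 18] [214.9 175.2]
[629, -33, 19] [329.3 155. ]
```

View pics/crop.png

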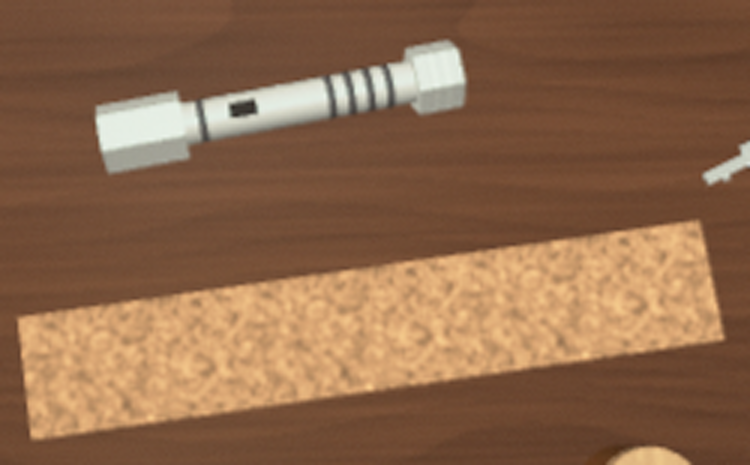

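The crop confirms A: long head collar at crop (143,132) on the left, short tail collar at crop (438,77) on the right. Next I refine the torch and strip poses with a silhouette fit.

```bash
cat >> h.py <<'E'
def model(pose):
    x,y,a=pose; u=np.array([np.cos(a),np.sin(a),0]);n=np.array([-u[1],u[0],0]);o=np.array([x,y,0.])
    P=[]
    hx=[(-23.1,20),(-11.5,0),(11.5,0),(23.1,20),(11.5,40),(-11.5,40)]
    cy=[(14*np.cos(t),20+14*np.sin(t)) for t in np.arange(0,6.28,.5)]
    for prof,l0,l1 in((hx,65,120),(hx,-120,-90),(cy,-90,65)):
        P.append([o+u*l+n*s+np.array([0,0,z]) for l in(l0,l1) for s,z in prof])
    return P
def sil(p,pose,S=4):
    m=np.zeros((384*S,512*S),np.uint8)
    for part in model(pose):
        q=np.array([(px(p,X)+.5)*S for X in part]).astype(np.int32)
        cv2.fillConvexPoly(m,cv2.convexHull(q),255)
    return cv2.resize(m,(512,384),interpolation=cv2.INTER_AREA).astype(float)/255
def fit(ps,pose,pad=12):
    from scipy.optimize import minimize
    data=[]
    for p in ps:
        s=sil(p,pose)>0;roi=cv2.dilate(s.astype(np.uint8),np.ones((2*pad+1,)*2))>0
        h=cv2.cvtColor(p['pixels'],cv2.COLOR_BGR2HSV)
        w=((h[...,1]<75)&(h[...,2]>60)).astype(float)
        data.append((p,roi,w))
    sc=np.array([5,5,.04])
    c=lambda q:sum(np.abs(sil(p,pose+q*sc)-w)[roi].sum()/ (roi.sum()) for p,roi,w in data)
    r=minimize(c,np.zeros(3),method='Nelder-Mead',options=dict(initial_simplex=np.array([[0,0,0],[1,0,0],[0,1,0],[0,0,1.]]),maxiter=120,xatol=.02,fatol=1e-5))
    return pose+r.x*sc,r.fun
E
python3 - <<'E'
from h import *; from cell import env
t=env.read_camera('top');s=env.read_camera('side')
p0=np.array([610,83,1.729])
for ps in([t],[s],[t,s]):
    q,f=fit(ps,p0);u=np.array([np.cos(q[2]),np.sin(q[2])]);print(q.round(3),f,'head',(q[:2]+120*u).round(1),'tail',(q[:2]-120*u).round(1))
B=np.array([ray(t,x,0) for x in[(186,236),(413.3,203.3),(421,243.3),(190,276)]]);print(B.round(1),B.mean(0))
hsv=cv2.cvtColor(s['pixels'],cv2.COLOR_BGR2HSV)
m=cv2.inRange(hsv,(8,90,130),(25,255,255));m[:,:295]=0;m[:,362:]=0;m[:110]=0;m[295:]=0
m=cv2.morphologyEx(m,cv2.MORPH_OPEN,np.ones((3,3)));m=cv2.morphologyEx(m,cv2.MORPH_CLOSE,np.ones((7,7)))
c=max(cv2.findContours(m,0,2)[0],key=cv2.contourArea);a=cv2.approxPolyDP(cv2.convexHull(c),6,True)[:,0];print(a,[ray(s,x,0).round(1) for x in a])
for n,p,q in(('t',t,q),('s',s,q)):
    im=cv2.resize(p['pixels'],None,fx=2,fy=2);mm=cv2.resize((sil(p,q)>.5).astype(np.uint8),None,fx=2,fy=2)
    cv2.drawContours(im,cv2.findContours(mm,0,2)[0],-1,(0,0,255),1)
    cv2.imwrite(f'pics/fit_{n}.png',im[200:620,300:900] if n=='t' else im[200:600,100:800])
E
```

```text
[611.272  81.269   1.736] 0.01250851879977413 head [591.5 199.6] tail [631.  -37.1]
[610.18   82.318   1.735] 0.012784463689873654 head [590.5 200.7] tail [629.8 -36.1]
[610.783  81.731   1.736] 0.030400255910990187 head [591.1 200.1] tail [630.5 -36.6]
[[ 475.9  257.4    0. ]
 [ 529.5 -200.2    0. ]
 [ 449.3 -208.2    0. ]
 [ 397.9  249.4    0. ]] [463.15311215  24.62916936   0.        ]
[[306 115]
 [341 121]
 [357 289]
 [304 285]] [array([ 528.4, -203.7,    0. ]), array([ 444. , -195.7,    0. ]), array([395.9, 250.7,   0. ]), array([477.6, 260.3,   0. ])]
```

View pics/fit_t.png

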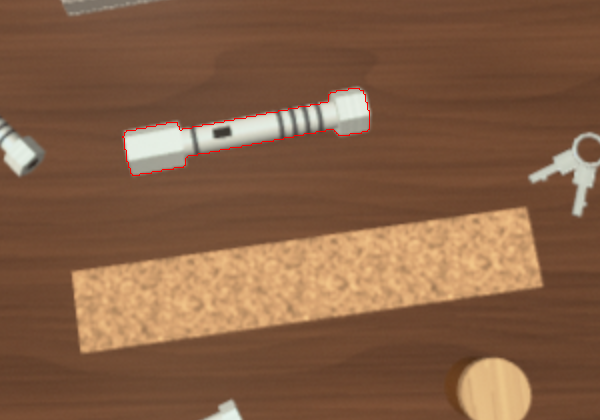

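```bash
cat > plan.py <<'E'
import sys,numpy as np
from scipy.spatial.transform import Rotation as R
from cell import env
def go(tx,ty,tz,yaw,n):
    s=env.state();p=np.array(s['eef_pos']);r=R.from_euler('xyz',s['tcp_rot']);g=R.from_euler('xyz',[np.pi,0,yaw])
    T=np.array([tx,ty,tz]);rv=(r.inv()*g).as_rotvec()
    print('now',p.round(1),np.round(s['tcp_rot'],3),'t',s['t'],'op',round(s['opening'],3),'j',np.round(s['joints'],2),'F',np.round(s['ft_force'],1))
    for k in range(n):
        rk=r*R.from_rotvec(rv*k/n)
        print((rk.inv().apply(T-p)/n/30).round(3).tolist(),(rv/n/.08).round(3).tolist())
if __name__=='__main__': a=list(map(float,sys.argv[1:]));go(*a[:4],int(a[4]))
E
python3 plan.py 611 82 120 1.736 25
```

```text
now [282.9 557.3 214.7] [3.142 0.    2.672] t 0.75 op 1.001 j [ 1.    0.49  1.56 -0.    1.09 -0.11] F [ 0.1 -0.5 -0.5]
[-0.677, -0.367, 0.126] [0.0, -0.0, 0.468]
[-0.69, -0.342, 0.126] [0.0, -0.0, 0.468]
[-0.702, -0.315, 0.126] [0.0, -0.0, 0.468]
[-0.714, -0.289, 0.126] [0.0, -0.0, 0.468]
[-0.724, -0.262, 0.126] [0.0, -0.0, 0.468]
[-0.733, -0.235, 0.126] [0.0, -0.0, 0.468]
[-0.742, -0.207, 0.126] [0.0, -0.0, 0.468]
[-0.749, -0.179, 0.126] [0.0, -0.0, 0.468]
[-0.755, -0.151, 0.126] [0.0, -0.0, 0.468]
[-0.76, -0.123, 0.126] [0.0, -0.0, 0.468]
[-0.764, -0.094, 0.126] [0.0, -0.0, 0.468]
[-0.767, -0.065, 0.126] [0.0, -0.0, 0.468]
[-0.769, -0.037, 0.126] [0.0, -0.0, 0.468]
[-0.77, -0.008, 0.126] [0.0, -0.0, 0.468]
[-0.77, 0.021, 0.126] [0.0, -0.0, 0.468]
[-0.768, 0.05, 0.126] [0.0, -0.0, 0.468]
[-0.766, 0.078, 0.126] [0.0, -0.0, 0.468]
[-0.763, 0.107, 0.126] [0.0, -0.0, 0.468]
[-0.758, 0.136, 0.126] [0.0, -0.0, 0.468]
[-0.752, 0.164, 0.126] [0.0, -0.0, 0.468]
[-0.746, 0.192, 0.126] [0.0, -0.0, 0.468]
[-0.738, 0.22, 0.126] [0.0, -0.0, 0.468]
[-0.729, 0.247, 0.126] [0.0, -0.0, 0.468]
[-0.72, 0.274, 0.126] [0.0, -0.0, 0.468]
[-0.709, 0.301, 0.126] [0.0, -0.0, 0.468]
```

Emit:
{"api": "drive_tool", "payload": {
  "increments": [
    [[-0.68,-0.37,0.1],[0,0,0.47]],
    [[-0.69,-0.34,0.1],[0,0,0.47]],
    [[-0.7,-0.32,0.1],[0,0,0.47]],
    [[-0.71,-0.29,0.1],[0,0,0.47]],
    [[-0.72,-0.26,0.1],[0,0,0.47]]
  ],
  "jaw": 1
}}

```text
t: 1.17
eef_pos: [348.7, 461.3, 199.6]
tcp_rot: [3.141, 0.0, 2.482]
ft_force: [0.3, -0.0, 0.8]
opening: 0.999
```

Emit:
{"api": "drive_tool", "payload": {
  "increments": [
    [[-0.73,-0.24,0.1],[0,0,0.47]],
    [[-0.74,-0.21,0.1],[0,0,0.47]],
    [[-0.75,-0.18,0.1],[0,0,0.47]],
    [[-0.76,-0.15,0.1],[0,0,0.47]],
    [[-0.76,-0.12,0.1],[0,0,0.47]]
  ]
}}

```text
t: 1.58
eef_pos: [414.2, 366.0, 184.6]
tcp_rot: [3.141, -0.0, 2.294]
ft_force: [-0.2, -0.3, 0.3]
opening: 0.997
```

Emit:
{"api": "drive_tool", "payload": {
  "increments": [
    [[-0.76,-0.09,0.1],[0,0,0.47]],
    [[-0.77,-0.07,0.1],[0,0,0.47]],
    [[-0.77,-0.04,0.1],[0,0,0.47]],
    [[-0.77,-0.01,0.1],[0,0,0.47]],
    [[-0.77,0.02,0.1],[0,0,0.47]]
  ]
}}

```text
t: 2.0
eef_pos: [479.5, 270.6, 169.6]
tcp_rot: [3.141, -0.0, 2.106]
ft_force: [-0.4, 0.3, 0.0]
opening: 1.001
```

Emit:
{"api": "drive_tool", "payload": {
  "increments": [
    [[-0.77,0.05,0.1],[0,0,0.47]],
    [[-0.77,0.08,0.1],[0,0,0.47]],
    [[-0.76,0.11,0.1],[0,0,0.47]],
    [[-0.76,0.14,0.1],[0,0,0.47]],
    [[-0.75,0.16,0.1],[0,0,0.47]]
  ]
}}

```text
t: 2.42
eef_pos: [545.1, 175.4, 154.6]
tcp_rot: [3.141, -0.0, 1.918]
ft_force: [-1.4, 0.5, -0.2]
opening: 0.997
```

```bash
python3 plan.py 611 82 110 1.736 5
```

```text
now [545.1 175.4 154.6] [ 3.141 -0.     1.918] t 2.4167 op 0.997 j [ 0.2   0.49  1.76  0.    0.9  -0.15] F [-1.4  0.5 -0.2]
[-0.735, 0.201, 0.297] [0.001, -0.0, 0.455]
[-0.727, 0.228, 0.297] [0.001, -0.0, 0.455]
[-0.718, 0.254, 0.297] [0.001, -0.0, 0.455]
[-0.709, 0.28, 0.297] [0.001, -0.0, 0.455]
[-0.698, 0.306, 0.297] [0.001, -0.0, 0.455]
```

Emit:
{"api": "drive_tool", "payload": {
  "increments": [
    [[-0.735,0.2,0.3],[0,0,0.455]],
    [[-0.73,0.23,0.3],[0,0,0.455]],
    [[-0.72,0.255,0.3],[0,0,0.455]],
    [[-0.71,0.28,0.3],[0,0,0.455]],
    [[-0.7,0.305,0.3],[0,0,0.455]]
  ]
}}

```text
t: 2.83
eef_pos: [611.2, 81.9, 109.3]
tcp_rot: [3.141, -0.0, 1.736]
ft_force: [-0.0, -0.4, -0.5]
opening: 1.001
```

```bash
python3 plan.py 611 82 50 1.736 3; python3 -c "
from cell import env;import cv2
cv2.imwrite('pics/w1.png',env.read_camera('wrist')['pixels'])"
```

```text
now [611.2  81.9 109.3] [ 3.141 -0.     1.736] t 2.8333 op 1.001 j [ 0.03  0.6   1.69  0.    0.86 -0.14] F [-0.  -0.4 -0.5]
[0.002, -0.003, 0.659] [0.001, -0.0, -0.0]
[0.002, -0.002, 0.659] [0.001, -0.0, -0.0]
[0.002, -0.002, 0.659] [0.001, -0.0, -0.0]
```

View pics/w1.png

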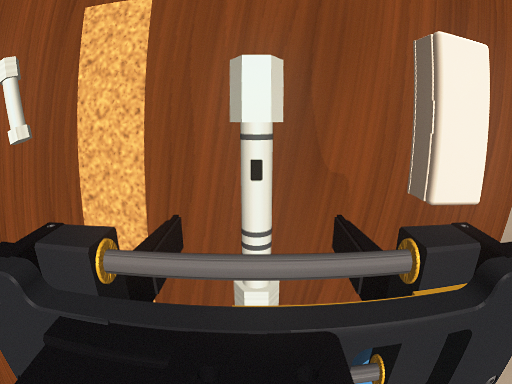

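The wrist view shows the torch vertical and centred at column 257, between fingers at columns 170 and 345. I'll descend and close.

Emit:
{"api": "drive_tool", "payload": {
  "increments": [
    [[0,0,0.8],[0,0,0]],
    [[0,0,0.8],[0,0,0]],
    [[0,0,0.8],[0,0,0]],
    [[0,0,0.6],[0,0,0]],
    [[0,0,0.4],[0,0,0]]
  ]
}}

```text
t: 3.3
eef_pos: [609.9, 82.9, 5.8]
tcp_rot: [-3.14, -0.0, 1.738]
ft_force: [-0.5, 0.5, -0.1]
opening: 1.001
```

Emit:
{"api": "drive_tool", "payload": {
  "increments": [
    [[0,0,0],[0,0,0]],
    [[0,0,0],[0,0,0]],
    [[0,0,0],[0,0,0]],
    [[0,0,0],[0,0,0]],
    [[0,0,0],[0,0,0]]
  ],
  "jaw": -1
}}

```text
t: 3.72
eef_pos: [611.1, 83.0, 8.8]
tcp_rot: [3.14, 0.0, 1.738]
ft_force: [-0.4, -0.6, 0.9]
opening: 0.708
```

Emit:
{"api": "drive_tool", "payload": {
  "increments": [
    [[0,0,0],[0,0,0]],
    [[0,0,0],[0,0,0]],
    [[0,0,0],[0,0,0]],
    [[0,0,0],[0,0,0]],
    [[0,0,0],[0,0,0]]
  ]
}}

```text
t: 4.13
eef_pos: [610.6, 82.9, 7.7]
tcp_rot: [3.141, -0.0, 1.738]
ft_force: [0.3, -0.1, -0.3]
opening: 0.355
```

Run:
```python
from h import *; from cell import env
s=env.state();print(s['eef_pos'],s['tcp_rot'],s['opening'],s['ft_force'],s['moment'])
p=env.read_camera('top');cv2.imwrite('pics/t2.png',p['pixels']);p=env.read_camera('side');cv2.imwrite('pics/s2.png',p['pixels'])
cy=np.array([462.5,25]);a=1.685
sx=np.array([np.sin(a),-np.cos(a)]);sy=np.array([np.cos(a),np.sin(a)])
mid=np.array(s['eef_pos'][:2]);u=np.array([np.cos(1.736),np.sin(1.736)])
tail=mid-120*u-np.array([.4,.3]);print('tail xy strip',(tail-cy)@sx,(tail-cy)@sy)
d=(tail-cy)@sx;th=np.arcsin(d/240);print('target yaw',a+th,'delta',a+th-1.736,'head y',(tail-cy)@sy+240*np.cos(th))
```

```text
[610.62456692  82.92115951   7.68538522] [ 3.14145335e+00 -5.14643297e-05  1.73777629e+00] 0.35476616914103926 [ 0.30588688 -0.07157355 -0.30653534] [-0.04869293  0.09021093 -0.04803111]
tail xy strip 159.4458665005135 -79.43220693955317
target yaw 2.411634230369952 delta 0.6756342303699518 head y 99.94732270611303
```

View pics/s2.png

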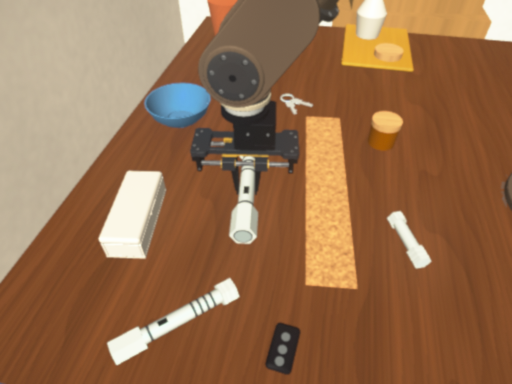

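Emit:
{"api": "drive_tool", "payload": {
  "increments": [
    [[0,0,0],[0,0,0]],
    [[0,0,0],[0,0,0]],
    [[0,0,0],[0,0,0]],
    [[0,0,0],[0,0,0]]
  ]
}}

```text
t: 4.57
eef_pos: [610.5, 82.9, 7.6]
tcp_rot: [-3.141, -0.0, 1.738]
ft_force: [-0.8, -0.2, 0.7]
opening: 0.286
```

Emit:
{"api": "drive_tool", "payload": {
  "increments": [
    [[-0.001,-0.081,0],[0,0,-0.25]],
    [[-0.003,-0.161,0],[0,0,-0.5]],
    [[-0.003,-0.161,0],[0,0,-0.5]],
    [[-0.003,-0.161,0],[0,0,-0.5]],
    [[-0.001,-0.081,0],[0,0,-0.25]]
  ]
}}

```text
t: 4.98
eef_pos: [591.5, 78.1, 7.6]
tcp_rot: [3.141, -0.0, 1.901]
ft_force: [0.8, 0.6, -1.5]
opening: 0.288
```

```bash
cat > chk.py <<'E'
from h import *; from cell import env
import sys
s=env.state();e=np.array(s['eef_pos']);y=s['tcp_rot'][2]
print('t',s['t'],e.round(1),np.round(s['tcp_rot'],3),round(s['opening'],3),'F',np.round(s['ft_force'],1),'j',np.round(s['joints'],2))
u=np.array([np.cos(y),np.sin(y)]);c=np.array([462.5,25]);a=1.685
S=np.array([[np.sin(a),-np.cos(a)],[np.cos(a),np.sin(a)]])
def rep(n,m,u):
    for k,l in(('head',120),('tail',-120)):
        q=m+l*u;print(n,k,q.round(1),'strip',(S@(q-c)).round(1))
rep('kin',e[:2]-1*u,u)
if len(sys.argv)>1:
    ps=[]
    for n in('top','side'):
        p=env.read_camera(n);ps.append(p);cv2.imwrite(f'pics/{n}_{sys.argv[1]}.png',p['pixels'])
        for t in('torch_head','torch_tail'):print(n,t,[(round(d['score'],2),np.round(d['point']).tolist()) for d in env.tip_of(t,p)])
    if len(sys.argv)>2:
        for pp in([ps[0]],[ps[1]],ps):
            q,f=fit(pp,np.array([*(e[:2]-u),y]));print(q.round(3),f);rep('fit',q[:2],np.array([np.cos(q[2]),np.sin(q[2])]))
    print('t',env.state()['t'])
E
python3 chk.py a
```

```text
t 4.9833 [591.5  78.1   7.6] [ 3.141 -0.     1.901] 0.288 F [ 0.8  0.6 -1.5] j [ 0.02  0.72  1.8   0.    0.63 -0.31]
kin head [553.  190.7] strip [108.8 154.3]
kin tail [630.7 -36.3] strip [160.1 -80.1]
top torch_head [(0.86, [718.0, 424.0, 16.0]), (0.59, [550.0, 190.0, 21.0])]
top torch_tail [(0.62, [582.0, 299.0, 17.0])]
side torch_head [(0.92, [718.0, 425.0, 15.0])]
side torch_tail [(0.97, [587.0, 299.0, 19.0]), (0.76, [635.0, -36.0, 19.0])]
t 5.2833
```

View pics/side_a.png

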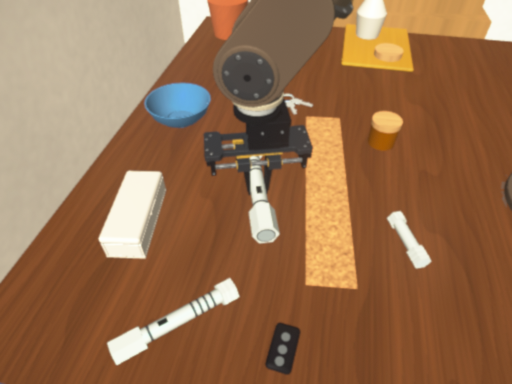

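View pics/top_a.png

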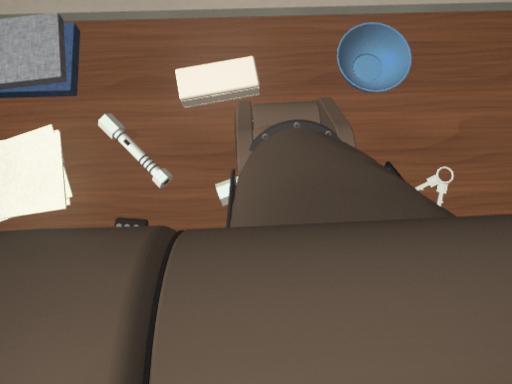

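Emit:
{"api": "drive_tool", "payload": {
  "increments": [
    [[-0.001,-0.081,0],[0,0,-0.25]],
    [[-0.003,-0.161,0],[0,0,-0.5]],
    [[-0.003,-0.161,0],[0,0,-0.5]],
    [[-0.003,-0.161,0],[0,0,-0.5]],
    [[-0.003,-0.161,0],[0,0,-0.5]]
  ]
}}

```text
t: 5.7
eef_pos: [572.3, 69.4, 7.6]
tcp_rot: [3.14, 0.0, 2.08]
ft_force: [0.4, 1.7, -1.0]
opening: 0.287
```

Emit:
{"api": "drive_tool", "payload": {
  "increments": [
    [[-0.003,-0.161,0],[0,0,-0.5]],
    [[-0.003,-0.161,0],[0,0,-0.5]],
    [[-0.003,-0.161,0],[0,0,-0.5]],
    [[-0.003,-0.161,0],[0,0,-0.5]],
    [[-0.001,-0.081,0],[0,0,-0.25]]
  ]
}}

```text
t: 6.12
eef_pos: [554.0, 57.0, 7.6]
tcp_rot: [3.141, 0.0, 2.26]
ft_force: [1.1, 1.0, -1.1]
opening: 0.292
```

```bash
python3 chk.py
```

```text
t 6.1167 [554.   57.    7.6] [3.141 0.    2.26 ] 0.292 F [ 1.1  1.  -1.1] j [-0.02  0.69  1.9   0.    0.56 -0.71]
kin head [478.3 148.9] strip [ 29.8 121.3]
kin tail [630.9 -36.3] strip [160.4 -80.1]
```

Remaining about 0.155 rad.

Emit:
{"api": "drive_tool", "payload": {
  "increments": [
    [[-0.001,-0.081,0],[0,0,-0.25]],
    [[-0.003,-0.161,0],[0,0,-0.5]],
    [[-0.003,-0.161,0],[0,0,-0.5]],
    [[-0.003,-0.161,0],[0,0,-0.5]],
    [[-0.001,-0.06,0],[0,0,-0.19]]
  ]
}}

```text
t: 6.53
eef_pos: [540.4, 44.0, 7.6]
tcp_rot: [3.141, 0.0, 2.415]
ft_force: [0.9, -0.2, -1.6]
opening: 0.287
```

Emit:
{"api": "drive_tool", "payload": {
  "increments": [
    [[0,0,0],[0,0,0]],
    [[0,0,0],[0,0,0]],
    [[0,0,0],[0,0,0]],
    [[0,0,0],[0,0,0]],
    [[0,0,0],[0,0,0]]
  ]
}}

```text
t: 6.95
eef_pos: [540.6, 44.4, 7.6]
tcp_rot: [3.141, 0.0, 2.413]
ft_force: [-0.2, -1.1, -0.6]
opening: 0.29
```

```bash
python3 chk.py b
```

```text
t 6.95 [540.6  44.4   7.6] [3.141 0.    2.413] 0.29 F [-0.2 -1.1 -0.6] j [-0.04  0.67  1.93  0.    0.53 -0.88]
kin head [451.8 123.6] strip [ 0.6 99.2]
kin tail [630.9 -36.2] strip [160.3 -80. ]
top torch_head [(0.9, [453.0, 121.0, 22.0])]
top torch_tail [(0.87, [584.0, 297.0, 17.0])]
side torch_head [(0.95, [718.0, 424.0, 14.0]), (0.85, [451.0, 118.0, 19.0])]
side torch_tail [(0.86, [583.0, 295.0, 18.0])]
t 7.25
```

View pics/side_b.png

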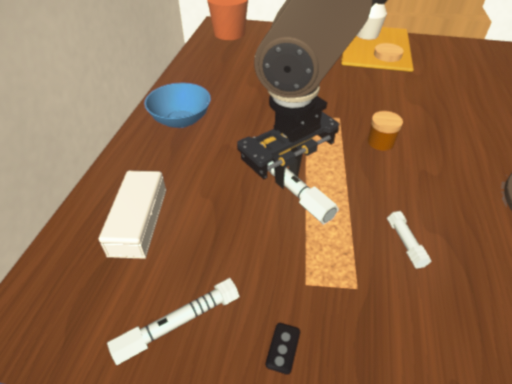

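The head is on the centre line (strip x ≈ 0.6) and the tail hasn't moved. I'll pause here, then swing the tail about the head by 0.728 rad.

Emit:
{"api": "drive_tool", "payload": {
  "increments": [
    [[0,0,0],[0,0,0]],
    [[0,0,0],[0,0,0]],
    [[0,0,0],[0,0,0]],
    [[0,0,0],[0,0,0]],
    [[0,0,0],[0,0,0]]
  ]
}}

```text
t: 7.67
eef_pos: [540.6, 44.3, 7.6]
tcp_rot: [3.141, 0.0, 2.413]
ft_force: [-0.0, 0.2, -2.1]
opening: 0.286
```

Emit:
{"api": "drive_tool", "payload": {
  "increments": [
    [[0,0,0],[0,0,0]],
    [[0,0,0],[0,0,0]],
    [[0,0,0],[0,0,0]],
    [[0,0,0],[0,0,0]],
    [[0,0,0],[0,0,0]]
  ]
}}

```text
t: 8.08
eef_pos: [540.5, 44.3, 7.6]
tcp_rot: [3.142, -0.0, 2.413]
ft_force: [0.5, 0.4, -1.4]
opening: 0.287
```

Emit:
{"api": "drive_tool", "payload": {
  "increments": [
    [[0.001,-0.08,0],[0,0,0.25]],
    [[0.003,-0.159,0],[0,0,0.5]],
    [[0.003,-0.159,0],[0,0,0.5]],
    [[0.003,-0.159,0],[0,0,0.5]],
    [[0.003,-0.159,0],[0,0,0.5]]
  ]
}}

```text
t: 8.5
eef_pos: [524.5, 29.3, 7.6]
tcp_rot: [-3.142, -0.0, 2.23]
ft_force: [0.4, 0.6, -1.6]
opening: 0.285
```

```bash
python3 chk.py
```

```text
t 8.5 [524.5  29.3   7.6] [-3.142 -0.     2.23 ] 0.285 F [ 0.4  0.6 -1.6] j [-0.07  0.66  1.98  0.    0.51 -0.73]
kin head [451.6 123.4] strip [ 0.4 99. ]
kin tail [598.6 -66.3] strip [ 124.8 -106.2]
```

Emit:
{"api": "drive_tool", "payload": {
  "increments": [
    [[0.003,-0.159,0],[0,0,0.5]],
    [[0.003,-0.159,0],[0,0,0.5]],
    [[0.003,-0.159,0],[0,0,0.5]],
    [[0.003,-0.159,0],[0,0,0.5]],
    [[0.003,-0.159,0],[0,0,0.5]]
  ]
}}

```text
t: 8.92
eef_pos: [504.3, 16.6, 7.6]
tcp_rot: [-3.142, -0.0, 2.03]
ft_force: [-0.1, -0.2, -3.3]
opening: 0.288
```

Emit:
{"api": "drive_tool", "payload": {
  "increments": [
    [[0.003,-0.159,0],[0,0,0.5]],
    [[0.003,-0.159,0],[0,0,0.5]],
    [[0.003,-0.159,0],[0,0,0.5]],
    [[0.003,-0.159,0],[0,0,0.5]],
    [[0.001,-0.08,0],[0,0,0.25]]
  ]
}}

```text
t: 9.33
eef_pos: [484.1, 8.8, 7.6]
tcp_rot: [-3.141, -0.0, 1.85]
ft_force: [0.6, -0.1, -3.0]
opening: 0.286
```

```bash
python3 chk.py c
```

```text
t 9.3333 [484.1   8.8   7.6] [-3.141 -0.     1.85 ] 0.286 F [ 0.6 -0.1 -3. ] j [-0.12  0.63  2.08  0.    0.43 -0.4 ]
kin head [451.3 123.2] strip [ 0.1 98.9]
kin tail [ 517.4 -107.5] strip [  39.5 -137.9]
top torch_head [(0.72, [716.0, 429.0, 13.0]), (0.59, [453.0, 125.0, 16.0])]
top torch_tail [(0.63, [582.0, 299.0, 16.0])]
side torch_head [(0.92, [720.0, 425.0, 17.0]), (0.69, [448.0, 119.0, 18.0])]
side torch_tail [(0.83, [584.0, 296.0, 19.0])]
t 9.6333
```

View pics/side_c.png

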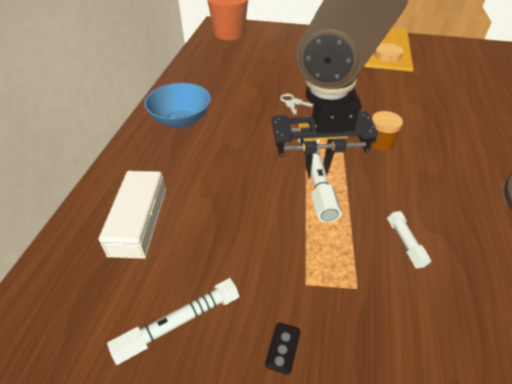

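Emit:
{"api": "drive_tool", "payload": {
  "increments": [
    [[0.001,-0.08,0],[0,0,0.25]],
    [[0.003,-0.159,0],[0,0,0.5]],
    [[0.003,-0.159,0],[0,0,0.5]],
    [[0.003,-0.159,0],[0,0,0.5]],
    [[0.001,-0.095,0],[0,0,0.3]]
  ]
}}

```text
t: 10.05
eef_pos: [465.1, 5.2, 7.6]
tcp_rot: [-3.141, -0.0, 1.686]
ft_force: [0.5, -0.2, -2.2]
opening: 0.285
```

Emit:
{"api": "drive_tool", "payload": {
  "increments": [
    [[0,0,0],[0,0,0]],
    [[0,0,0],[0,0,0]],
    [[0,0,0],[0,0,0]]
  ]
}}

```text
t: 10.3
eef_pos: [465.9, 5.2, 7.7]
tcp_rot: [3.141, 0.0, 1.69]
ft_force: [-0.7, -0.1, -2.5]
opening: 0.286
```

```bash
python3 chk.py d; python3 -c "
from cell import env;import cv2
cv2.imwrite('pics/w2.png',env.read_camera('wrist')['pixels'])"
```

```text
t 10.3 [465.9   5.2   7.7] [3.141 0.    1.69 ] 0.286 F [-0.7 -0.1 -2.5] j [-0.13  0.62  2.12  0.    0.4  -0.25]
kin head [451.7 123.3] strip [ 0.5 98.9]
kin tail [ 480.2 -115. ] strip [   1.7 -141.1]
top torch_head [(0.79, [715.0, 425.0, 13.0]), (0.6, [452.0, 124.0, 21.0])]
top torch_tail [(0.98, [579.0, 298.0, 16.0])]
side torch_head [(0.59, [450.0, 118.0, 16.0]), (0.34, [480.0, -114.0, 21.0])]
side torch_tail [(0.88, [484.0, -113.0, 19.0])]
t 10.6
```

View pics/w2.png

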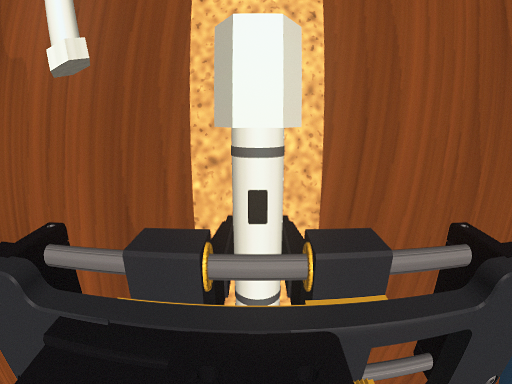

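View pics/side_d.png

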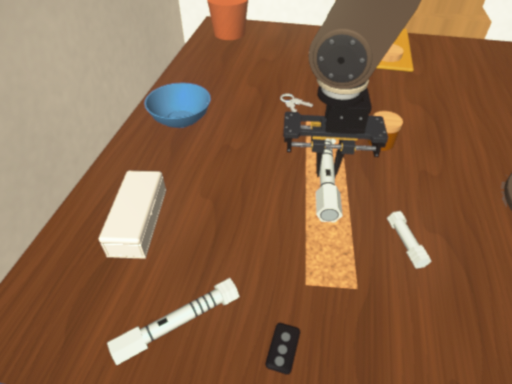

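Centred: the strip edges are at columns 190 and 325, the torch at 258. Releasing.

Emit:
{"api": "drive_tool", "payload": {
  "increments": [
    [[0,0,0],[0,0,0]],
    [[0,0,0],[0,0,0]],
    [[0,0,0],[0,0,0]],
    [[0,0,0],[0,0,0]],
    [[0,0,0],[0,0,0]]
  ],
  "jaw": 0.4
}}

```text
t: 11.07
eef_pos: [465.6, 5.2, 7.7]
tcp_rot: [3.141, -0.0, 1.689]
ft_force: [-0.6, 0.1, -0.6]
opening: 0.581
```

Emit:
{"api": "drive_tool", "payload": {
  "increments": [
    [[0,0,0],[0,0,0]],
    [[0,0,0],[0,0,0]],
    [[0,0,-0.1],[0,0,0]],
    [[0,0,-0.2],[0,0,0]],
    [[0,0,-0.3],[0,0,0]]
  ]
}}

```text
t: 11.48
eef_pos: [465.3, 5.2, 25.9]
tcp_rot: [-3.141, -0.0, 1.689]
ft_force: [-0.2, 0.6, 0.9]
opening: 0.698
```

Emit:
{"api": "drive_tool", "payload": {
  "increments": [
    [[0,0,-0.6],[0,0,0]],
    [[0,0,-0.8],[0,0,0]],
    [[0,0,-1],[0,0,0]],
    [[0,0,-1],[0,0,0]],
    [[0,0,-1],[0,0,0]]
  ]
}}

```text
t: 11.9
eef_pos: [465.1, 5.2, 160.0]
tcp_rot: [3.141, 0.0, 1.689]
ft_force: [0.3, -0.2, 0.6]
opening: 0.704
```

Emit:
{"api": "drive_tool", "payload": {
  "increments": [
    [[0,0,-0.8],[0,0,0]],
    [[0,0,-0.8],[0,0,0]],
    [[0,0,-0.8],[0,0,0]],
    [[0,0,-0.5],[0,0,0]],
    [[0,0,0],[0,0,0]]
  ]
}}

```text
t: 12.32
eef_pos: [466.3, 5.1, 248.4]
tcp_rot: [3.136, 0.001, 1.689]
ft_force: [0.1, 0.5, 0.3]
opening: 0.702
```

```bash
python3 chk.py e; python3 -c "
from cell import env;import cv2
cv2.imwrite('pics/w3.png',env.read_camera('wrist')['pixels'])"
```

```text
t 12.3167 [466.3   5.1 248.4] [3.136e+00 1.000e-03 1.689e+00] 0.702 F [0.1 0.5 0.3] j [-0.13  0.22  1.89  0.    1.02 -0.25]
kin head [452.2 123.3] strip [ 1.  98.8]
kin tail [ 480.5 -115.1] strip [   2.  -141.2]
top torch_head [(0.79, [455.0, 125.0, 22.0]), (0.59, [715.0, 428.0, 14.0])]
top torch_tail [(0.65, [581.0, 297.0, 18.0])]
side torch_head [(0.95, [452.0, 120.0, 14.0]), (0.69, [721.0, 423.0, 16.0])]
side torch_tail [(0.81, [586.0, 296.0, 17.0]), (0.59, [484.0, -114.0, 24.0])]
t 12.6167
```

View pics/w3.png

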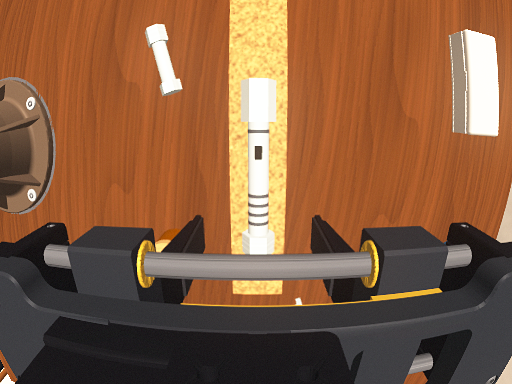

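View pics/side_e.png

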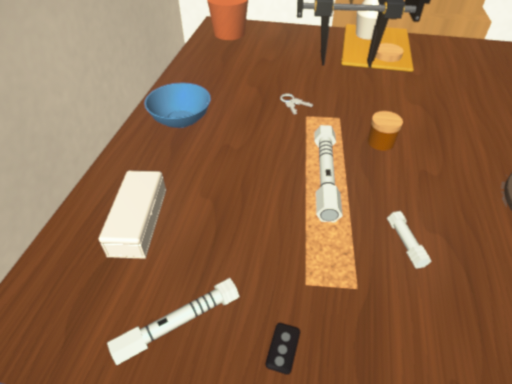

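The whole torch lies lengthwise on the strip, from tail at (325,130) to head at (329,213) in the side view. The gripper is clear, so I'm handing in.

```bash
python3 -c "
from cell import env
print(env.job_done())"
```

```text
the job is handed in; nothing more can be done
None
```

The long torch now lies lengthwise on the cork strip, and the job was handed in at about 12.7 s.

- **How it was moved:** I gripped the barrel at its middle at table height and never lifted it. The head swung about 0.68 rad round the tail onto the strip's centre line and paused about 1.5 s. Then the tail swung about 0.73 rad round the head, and I let go and raised the gripper clear.
- **During the swings:** by the gripper's position, the tail stayed within about 1 mm in the first swing and the head in the second. The wrist force readings stayed below about 4 N.
- **Last checks:**
  - The side and wrist pictures after release show the whole torch on the strip, centred, with the gripper clear.
  - The side-view network's head and tail points put both ends within about 5 mm of the centre line. That agrees with the gripper's position at release, which gave about 2 mm.
- **Disagreements:** the networks sometimes reported the shorter look-alike torch instead. I discarded those by position and length. In the last top view the tail was reported only on that look-alike.

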